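Dip the abrasive tank and read the gauge

TASK

Take the dip gauge by its handle from its wooden rest and slide its rod down the inclined dip tube of the air-abrasion unit until the collar stops on the tube's mouth, then draw it right out again. Bring the gauge level to the bench magnifier and finish holding it there, still and level, with the rod's tip under the middle of the lens, clear of the lens and the bench: do not put it down or let go. Leave the other things on the bench where they are.

Things in the scene. Friction and masses are not known exactly. Their poses are not given: they have to be found in the camera images.
- gauge: Loose metal dip gauge, 0.12 kg. Origin: centre of the collar's stop face; +x along the rod to the tip, z up as it lies. Rod 8 mm thick, x = 0 to 120 mm, last 8 mm tapered to 4.4. Collar 30 mm in diameter, x = -8 to 0. Handle: flat-sided bar on the same axis, x = -98 to -8, 16 mm wide (y), 22 high (z). Centre of mass at about x = -31. Starts lying level on the rest, axis 50 mm above the bench
- gauge_tip (a point): The pointed end of the gauge rod, on its axis, 120 mm ahead of the collar's stop face
- gauge_grip (a point): Point on the axis of the gauge's handle, 35 mm behind the collar's stop face, where it is best gripped across its 16 mm width; it starts 50 mm above the bench
- gauge_rest: Fixed wooden rest. Origin on the bench below the lying gauge's collar face; +x towards its tip. Board 220 mm (x -105 to 115) by 60, 12 thick. Notched uprights 14 mm thick: at x = -89 (30 wide, 51 high) under the handle's rear end, at x = 75 (34 wide, 58 high) under the rod. Notches 12 mm deep, open upward; between them the handle is free at its sides and below
- unit: Fixed grey air-abrasion unit, 130 mm wide. Origin on the bench right below the centre of the dip tube's mouth. Housing from own x = 70 to 270 mm: 110 high up to x = 130, 152 high behind, black filler cap to 200 at x = 205. The dip tube rises out of it towards own -x, 40 degrees above the horizontal
- dip_tube: The unit's fixed steel dip tube. Origin: centre of the mouth's rim, 140 mm above the bench. Own +z points out of the tube along its axis (40 degrees above horizontal, heading along the unit's -x); own y is horizontal. Outer diameter 26 mm, bore 14, flat rim, bore 135 deep: the gauge's collar stops on the rim before the tip meets anything
- magnifier: Fixed bench magnifier. Origin on the bench below the middle of the lens. A ring 116 mm in diameter holds the lens level, its underside 230 mm above the bench; the post stands at own x = 125 mm on a round foot 120 mm in diameter. Free below the lens on the other sides
- lens (a point): Middle of the magnifier's lens, 240 mm above the bench
- stone_big: Bystander: loose lump of grey stone, about 100 mm across and 56 mm high. Origin under its middle
- stone_ammonite: Bystander: loose flat grey stone with a spiral fossil, 96 mm across, 26 mm high. Origin under its middle
- solvent: Bystander: loose bottle, 48 mm diameter, 110 mm high. Origin under its middle
- resin_jar: Bystander: loose jar, 54 mm diameter, 70 mm high. Origin under its middle
- cup: Bystander: loose clear cup, 64 mm diameter, 85 mm high. Origin under its middle
- brush: Bystander: loose brush lying flat, 170 mm long along own x
- scribe: Bystander: loose pen-shaped engraving tool lying flat, 14 mm thick, about 140 mm long along own x

How it is judged:
By the outcome, as a careful person would: the job done as asked, in the order asked, and still so for the second after the job is handed in, while the arm keeps its last pose, push and grip.
It also fails if it takes over 54 s, if anything falls off the work surface, if the arm or the gripper's body presses on something with over 40 N, if the wrist force passes 120 N, or if a joint passes its speed limit or range.

ROBOT

A 6-joint arm with a two-finger parallel gripper is mounted at the origin on the work surface. World frame = base frame: x ahead of the robot, y to its left, z up, the work surface at z = 0. Lengths are in m, angles in degrees, forces in N, time in s.
With the tool pointing down it reaches from about 0.375 to 0.975 m from the base axis. Payload 3.8 kg.
Tool frame: the origin (TCP) lies on the centre line of the jaws, within the pads' length; the fingertips stand 19 mm ahead of it and the grasp point (between the pads) is the TCP; z points along the fingers, y is the line along which they close (so a half turn about z gives the same grasp; the last joint's range is limited). The gripper opens to 85 mm and grips with 20 to 120 N. Pads are 22 mm wide; open, the fingers measure 114 mm over their backs; the gripper's body (76 mm by 85 mm) begins 54 mm behind the grasp point. The pads swing forward as they close: fully open they stand 13 mm farther back than shut.
Start: joints at [-72.187, 15.12, 91.902, -0, 72.978, -2.114], TCP at [0.23, -0.635, 0.25] pointing down, gripper open.
Joint ranges: [-150.88, 150.88], [-54.13, 125.18], [17.81, 147.31], [-75.09, 255.09], [0, 152.58], [-146.25, 146.25]. Speed limits (degrees/s): [147.25, 147.25, 180, 180, 180, 180].

INTERFACE

Orientations are given as [roll, pitch, yaw] about the fixed x, y, z axes, in that order (R = Rz(yaw) Ry(pitch) Rx(roll)).
In Python, from workcell import ctrl gives the robot as it stands. Calls block until the motion is done:
- ctrl.reach(position, orientation): joint-space move of the TCP to a pose.
- ctrl.move_linear(position, ori=None, velocity=0.15): straight line of the TCP; ori=None keeps the orientation; velocity is the mean speed in m/s.
- ctrl.set_joints(angles): joint-space move.
- ctrl.grip(opening, force=None): finger opening in m; force is the grip in N (None keeps the last); returns when the fingers have stopped.
- ctrl.wait(seconds).
- ctrl.inverse_kinematics(position, orientation): joint angles nearest the present ones, or None.
- ctrl.get_state(): the state.
- ctrl.camera(name): name is "scene" or "top" or "wrist"; returns the picture (420x560x3 uint8, red, green, blue); there is no depth.
- ctrl.camera_params(name): a dict with "camera_matrix" (3x3 intrinsics, pixels), "R" (3x3) and "t" (3): a world point X has camera coordinates R X + t; the wrist camera has in their place "T_tool_cam" (4x4, takes a point from camera to tool coordinates, whose origin is the TCP and whose axes are the flange's). Camera axes: x right, y down, z forward; pixel columns grow to the right and rows downward; lengths in m; the calibration is good to about 2 mm. A picture is of the moment at which its call begins: read the wrist's pose just before it. camera_params takes no time and is no camera call.
A pose or a line that the arm cannot do raises ctrl.PlanningError and nothing moves.
- ctrl.sign_off(): hands the job in; it is judged then, once.
The state is a dict: "t": time; "q": joint angles; "dq": joint speeds; "joint_torque": joint torques, N m; "tcp_pos": TCP position; "ee_rot": TCP orientation; "contact_force": force on the tool from outside, world axes, zero at the start; "moment": the same for the moment, N m; "gripper_width": finger opening in m; "grasp_force": force on a finger pad.
Only numpy, scipy, OpenCV 4.12 (cv2) and the standard library are available. Lean on these libraries where they do the work, as an engineer would, in place of code of your own. Each camera call takes 0.05 s, during which the arm holds its last target. There are 200 camera calls.

## Working session

There is one attempt and no reset: what is moved stays moved. The work goes in short steps, each a Python script; the robot and the scene stay as the last script left them, time stands still between calls to the robot, and variables do not carry over. Pictures are saved under pics/ and viewed, at most 10 in all, crops included, and the job is handed in when it is done.

```bash
ls; mkdir -p pics; python3 - <<'E'
from workcell import ctrl
import cv2,numpy as np
np.set_printoptions(precision=4,suppress=True)
for n in ("scene","top"):
    im=ctrl.camera(n); cv2.imwrite(f"pics/{n}0.png",im[:,:,::-1]); p=ctrl.camera_params(n)
    print(n,p["camera_matrix"],p["R"],p["t"],-p["R"].T@p["t"])
print(ctrl.camera_params("wrist")); print(ctrl.get_state())
E
```

```text
pics
scene [[491.7827   0.     281.1517]
 [  0.     491.7827 215.125 ]
 [  0.       0.       1.    ]] [[-0.5493  0.8355 -0.0123]
 [ 0.6009  0.3847 -0.7007]
 [-0.5807 -0.3923 -0.7134]] [ 0.3569 -0.152   1.7797] [1.3208 0.4585 1.1674]
top [[441.9034   0.     277.6921]
 [  0.     441.9034 209.5376]
 [  0.       0.       1.    ]] [[-0.0168 -0.9999  0.0033]
 [-0.9735  0.0156 -0.228 ]
 [ 0.228  -0.007  -0.9736]] [-0.0812  0.5543  1.067 ] [ 0.295  -0.0823  1.1655]
{'camera_matrix': array([[308.8864,   0.    , 277.2216],
       [  0.    , 308.8864, 208.3742],
       [  0.    ,   0.    ,   1.    ]]), 'T_tool_cam': array([[-0.0006, -0.9551, -0.2962,  0.0752],
       [ 1.    , -0.0008,  0.0005,  0.0004],
       [-0.0007, -0.2962,  0.9551, -0.1242],
       [ 0.    ,  0.    ,  0.    ,  1.    ]])}
{'t': 0.1, 'q': array([-72.186 ,  15.1649,  91.9748,   0.0008,  72.9788,  -2.1135]), 'dq': array([ 0.0294,  0.0165, -0.3031,  0.0187,  0.0907,  0.0616]), 'joint_torque': array([ -0.0004, -51.6706, -36.859 ,  -0.0001,   0.0063,   0.    ]), 'tcp_pos': array([ 0.2299, -0.634 ,  0.2491]), 'ee_rot': array([-179.8816,   -0.0051,   19.9273]), 'contact_force': array([ 0.4395, -0.7564, -0.2065]), 'moment': array([-0.0116, -0.    , -0.0357]), 'grasp_force': 0.0, 'gripper_width': 0.08559285771387778}
```

View pics/scene0.png

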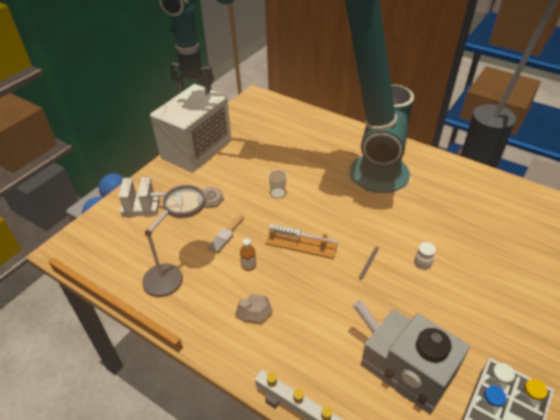

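View pics/top0.png

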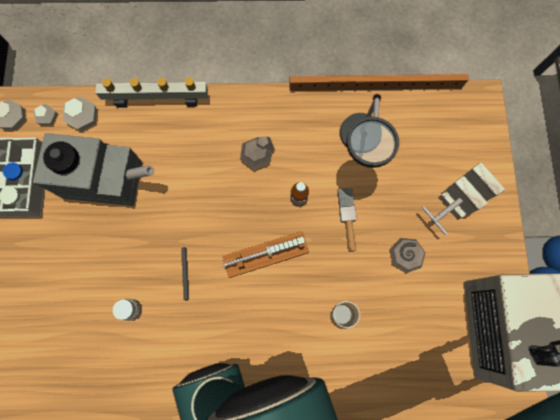

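The top view shows the rest with the gauge at about (265,254), its handle to the right and its tip to the left. The tube mouth is at about (150,171), with the unit to its left, and the lens ring is at about (372,141). In the scene view the gauge is at about (302,240), the mouth at (360,305) and the lens at (184,201). I'll enlarge these.

```bash
python3 - <<'E'
import cv2,numpy as np
t=cv2.imread("pics/top0.png"); s=cv2.imread("pics/scene0.png")
def c(im,x,y,w,h,k): return cv2.resize(im[y:y+h,x:x+w],(w*k,h*k),interpolation=cv2.INTER_CUBIC)
a=np.vstack([np.hstack([c(t,215,228,100,50,4),c(s,255,215,100,50,4)]),np.hstack([c(t,90,130,100,75,4),c(s,340,285,100,75,4)])])
cv2.imwrite("pics/crop.png",a)
E
```

```text
(no output)
```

View pics/crop.png

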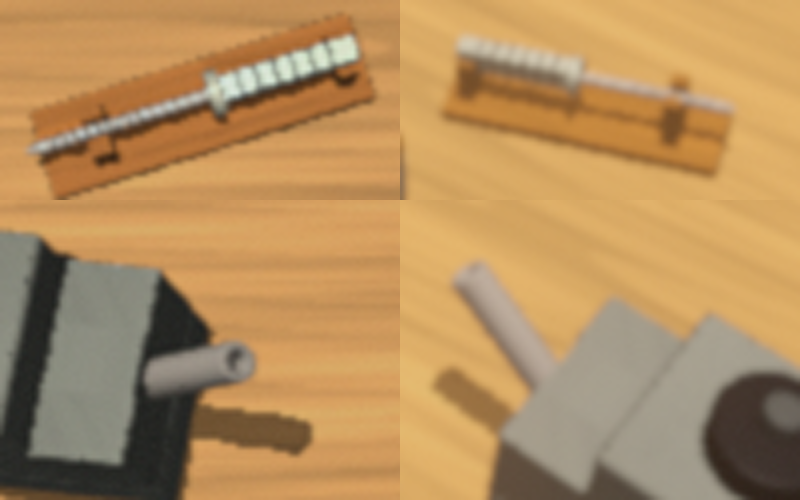

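```bash
cat > h.py <<'E'
from workcell import ctrl
import cv2,numpy as np
from scipy.spatial.transform import Rotation as Ro
np.set_printoptions(precision=4,suppress=True)
def cam(n,st=None):
    p=ctrl.camera_params(n); K=p["camera_matrix"]
    if n!="wrist": return K,p["R"],p["t"]
    st=st or ctrl.get_state(); T=np.eye(4); T[:3,:3]=Ro.from_euler("xyz",st["ee_rot"],degrees=True).as_matrix(); T[:3,3]=st["tcp_pos"]
    W=np.linalg.inv(T@p["T_tool_cam"]); return K,W[:3,:3],W[:3,3]
def ray(c,uv):
    K,R,t=c; d=R.T@np.linalg.inv(K)@[*uv,1]; return -R.T@t,d/np.linalg.norm(d)
def plane(c,uv,z):
    o,d=ray(c,uv); return o+d*(z-o[2])/d[2]
def tri(*cu):
    A=0;b=0;rs=[ray(c,u) for c,u in cu]
    for o,d in rs: P=np.eye(3)-np.outer(d,d); A=A+P; b=b+P@o
    x=np.linalg.solve(A,b); return x,[round(float(np.linalg.norm((np.eye(3)-np.outer(d,d))@(x-o)))*1e3,1) for o,d in rs]
def proj(c,X):
    K,R,t=c; v=K@(R@np.asarray(X)+t); return v[:2]/v[2]
def shot(name):
    st=ctrl.get_state(); im=ctrl.camera("wrist"); cv2.imwrite(f"pics/{name}.png",im[:,:,::-1]); 
    c=cam("wrist",st); np.savez(f"pics/{name}.npz",K=c[0],R=c[1],t=c[2]); return c
def load(name): z=np.load(f"pics/{name}.npz"); return z["K"],z["R"],z["t"]
E
python3 - <<'E'
from h import *
T,S=cam("top"),cam("scene")
tip,col,rear=[plane(T,u,z) for u,z in(((223.2,265.5),.05),((269,251),.055),((304.2,240),.061))]
print(tip,col,rear); print(tri((T,(223.2,265.5)),(S,(338.3,242))),tri((T,(269,251)),(S,(298.3,233))))
d=tip-rear; print("gauge yaw",np.degrees(np.arctan2(d[1],d[0])))
print("mouth",tri((T,(149.5,170.5)),(S,(358.3,302.5))),plane(T,(149.5,170.5),.14))
m=plane(T,(149.5,170.5),.14)
# axis meets plane x=70 at z=.14-.07*tan40
b=plane(T,(128,174.5),.14-.07*np.tan(np.radians(40))); d=b-m; print("unit yaw",np.degrees(np.arctan2(d[1],d[0])),np.linalg.norm(d[:2]))
# cap top z=.2 at x=205
c=plane(T,(61,157),.2); d=c-m; print("unit yaw cap",np.degrees(np.arctan2(d[1],d[0])),np.linalg.norm(d[:2]))
print("lens",tri((T,(372.5,141.5)),(S,(184,201))),plane(T,(372.5,141.5),.24))
p=plane(T,(361,131),.0); print("foot",p)
for n,u,z in(("stone",(257,153),.03),("solv",(300,193),.11),("brush0",(346,192),.01),("jar",(125,310),.07),("scribe",(185,273),.01),("cup",(345,315),.04)):print(n,plane(T,u,z))
E
```

```text
[0.4137 0.0492 0.05  ] [ 0.4478 -0.0666  0.055 ] [ 0.4735 -0.1559  0.061 ]
(array([0.4133, 0.0504, 0.0493]), [1.2, 1.2]) (array([ 0.4486, -0.0674,  0.0524]), [0.9, 0.9])
gauge yaw 106.23926072511031
mouth (array([0.6368, 0.2214, 0.1406]), [1.4, 1.4]) [0.6376 0.2203 0.14  ]
unit yaw 82.29901515871816 0.07253788786203083
unit yaw cap 85.1801198753203 0.18828359930687105
lens (array([ 0.6642, -0.3035,  0.2408]), [0.4, 0.4]) [ 0.6643 -0.3033  0.24  ]
foot [ 0.7922 -0.3302  0.    ]
stone [ 0.7197 -0.0369  0.03  ]
solv [ 0.5833 -0.1459  0.11  ]
brush0 [ 0.6114 -0.2767  0.01  ]
jar [0.3083 0.2826 0.07  ]
scribe [0.4002 0.1528 0.01  ]
cup [ 0.2874 -0.2527  0.04  ]
```

```bash
cat >> h.py <<'E'
def gaugeR(yaw,pitch=0): return Ro.from_euler("ZY",[yaw,pitch],degrees=True)   # pitch>0: tip down
def toolE(G,beta,s):
    # tool in gauge frame
    b=np.radians(beta); z=np.array([np.sin(b),0,-np.cos(b)]); y=np.array([0,-s,0.]); x=np.cross(y,z)
    return (G*Ro.from_matrix(np.c_[x,y,z])).as_euler("xyz",degrees=True)
def gp(origin,G,x): return np.asarray(origin)+G.apply([x,0,0])
MOUTH=np.array([.637,.221,.14]); UY=84.; COL=np.array([.448,-.067,.05]); GY=106.2; LENS=np.array([.6643,-.3033,.17])
E
python3 - <<'E'
from h import *
GX=-.035
for s in(1,-1):
  for b in(0,20,40):
    r=[]
    G=gaugeR(GY); e=toolE(G,b,s)
    for h in(0,.15): r.append(("pick%g"%h,COL+G.apply([GX,0,0])+[0,0,h],e))
    G=gaugeR(UY,40); e=toolE(G,b,s)
    for o in(.18,.14,0): r.append(("tube%g"%o,gp(MOUTH,G,GX-o),e))
    for y in(-60,-30,-10,20,60,100): 
        G=gaugeR(y); r.append(("mag%d"%y,gp(LENS,G,GX-.12),toolE(G,b,s)))
    print(s,b)
    for n,p,e in r: 
        q=ctrl.inverse_kinematics(p,e); print("  ",n,p,None if q is None else np.round(q))
E
```

```text
1 0
   pick0 [ 0.4578 -0.1006  0.05  ] [-15.   6. 127.   0.  48. -32.]
   pick0.15 [ 0.4578 -0.1006  0.2   ] [-15.  -5. 120.   0.  66. -32.]
   tube0.18 [0.6198 0.0572 0.2782] [ 21.  19.  92. -35.  90.  33.]
   tube0.14 [0.623  0.0877 0.2525] [ 23.  22.  91. -34.  89.  36.]
   tube0 [0.6342 0.1943 0.1625] [ 30.  32.  86. -31.  88.  44.]
   mag-60 [ 0.5868 -0.1691  0.17  ] [-18.  12. 105.  -0.  63. 132.]
   mag-30 [ 0.5301 -0.2258  0.17  ] [-26.   8. 109.  -0.  63.  94.]
   mag-10 [ 0.5117 -0.2764  0.17  ] [-31.   9. 108.  -0.  63.  69.]
   mag20 [ 0.5186 -0.3563  0.17  ] [-37.  14. 102.  -0.  64.  33.]
   mag60 [ 0.5868 -0.4375  0.17  ] [-39.  24.  89.   0.  67.  -9.]
   mag100 [ 0.6912 -0.4559  0.17  ] [-35.  34.  74.   0.  72. -45.]
1 20
   pick0 [ 0.4578 -0.1006  0.05  ] [-26.  14. 120.  17.  61. -52.]
   pick0.15 [ 0.4578 -0.1006  0.2   ] [-26.   3. 114.  15.  78. -47.]
   tube0.18 [0.6198 0.0572 0.2782] [ 13.  13.  94. -19.  80.  23.]
   tube0.14 [0.623  0.0877 0.2525] [ 15.  15.  94. -19.  79.  26.]
   tube0 [0.6342 0.1943 0.1625] [ 23.  24.  92. -18.  75.  36.]
   mag-60 [ 0.5
[... 2256 characters left out ...]
0.4375  0.17  ] None
   mag100 [ 0.6912 -0.4559  0.17  ] [-40.  45.  59.  13.  92. 128.]
-1 40
   pick0 [ 0.4578 -0.1006  0.05  ] [-33.  25. 112.  26.  77. 117.]
   pick0.15 [ 0.4578 -0.1006  0.2   ] [-33.  13. 108.  25.  91. 124.]
   tube0.18 [0.6198 0.0572 0.2782] None
   tube0.14 [0.623  0.0877 0.2525] None
   tube0 [0.6342 0.1943 0.1625] None
   mag-60 [ 0.5868 -0.1691  0.17  ] [ -1.   3. 124. -53.  43.   6.]
   mag-30 [ 0.5301 -0.2258  0.17  ] [-23. -10. 136. -18.  15. -67.]
   mag-10 [ 0.5117 -0.2764  0.17  ] None
   mag20 [ 0.5186 -0.3563  0.17  ] None
   mag60 [ 0.5868 -0.4375  0.17  ] [-54.  33.  84.  36.  83. 145.]
   mag100 [ 0.6912 -0.4559  0.17  ] [-44.  57.  44.  24. 111. 128.]
```

```bash
python3 - <<'E'
from h import *
G=gaugeR(GY); p=gp(COL,G,-.035)
ctrl.reach(p+G.apply([-.03,0,.13]),toolE(G,20,1)); ctrl.wait(.3); shot("w1")
G=gaugeR(UY,0); p=gp(MOUTH,G,.02)
ctrl.reach(p+[0,0,.2],toolE(G,0,1)); ctrl.wait(.3); shot("w2")
a=np.hstack([cv2.imread("pics/w1.png"),cv2.imread("pics/w2.png")]); cv2.imwrite("pics/w12.png",cv2.resize(a,(800,300)))
print(ctrl.get_state()["t"])
E
```

```text
4.4417
```

View pics/w12.png

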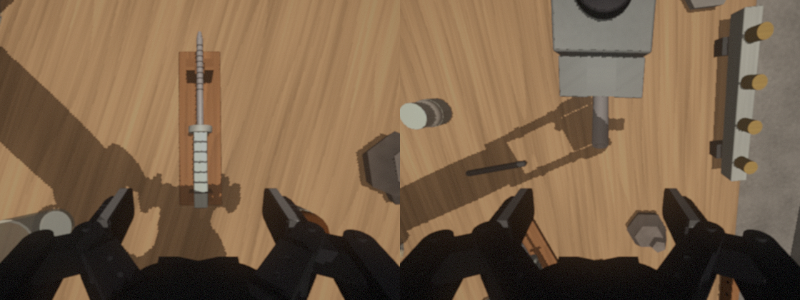

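Left picture (w1): the gauge lies upright in the image, with its tip at about (278,45), its collar at (280,180) and its rear end at (281,290). Right picture (w2): the tube's mouth is at about (279,200) and the housing's front top edge is on row 135. I'll zoom in on both.

```bash
python3 - <<'E'
import cv2,numpy as np
a=cv2.imread("pics/w1.png")[40:300,245:315]; b=cv2.imread("pics/w2.png")[0:220,200:360]
a=cv2.resize(a,(140,520),interpolation=2); b=cv2.resize(b[60:],(640,640),interpolation=2)[:600]
a=np.vstack([a,np.zeros((80,140,3),np.uint8)])
cv2.imwrite("pics/z12.png",np.hstack([a,b]))
E
```

```text
(no output)
```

View pics/z12.png

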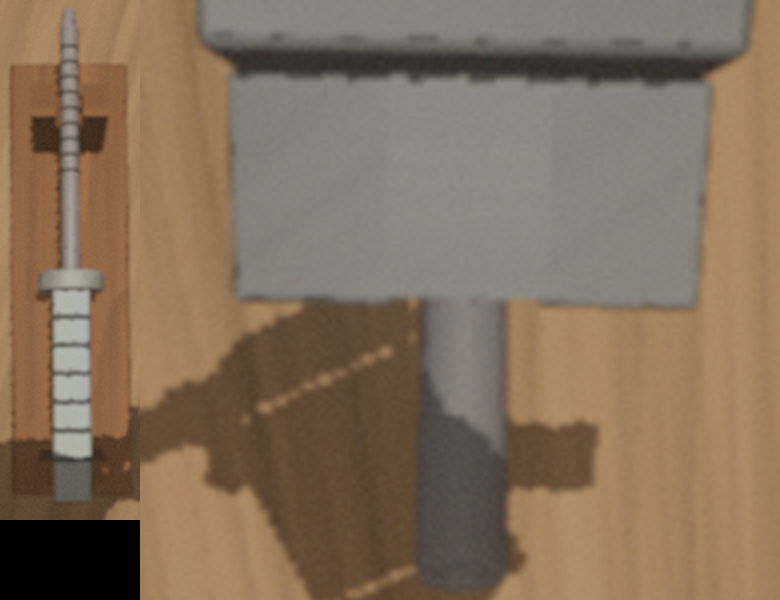

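```bash
python3 - <<'E'
from h import *
A,B=load("w1"),load("w2"); T,S=cam("top"),cam("scene")
yaw=lambda d:np.degrees(np.arctan2(d[1],d[0]))
tip=plane(A,(279.5,45),.05); cf=plane(A,(280.5,174.5),.065); rear=plane(A,(281,290),.061)
print(tip,cf,rear,"yaw",yaw(tip-rear),"L",np.linalg.norm((tip-cf)[:2]),np.linalg.norm((tip-rear)[:2]))
print(tri((A,(279.5,45)),(T,(223.2,265.5)),(S,(338.3,242))))
u=lambda p,z=.11:plane(B,p,z)
fl,fr,bl,br=u((224.3,134.3)),u((339.25,136.3)),u((223,78.8)),u((343,80.5))
print("front",fl,fr,yaw(fl-fr)-90,np.linalg.norm(fl-fr),"sides",yaw(bl-fl),yaw(br-fr))
m=u((280.5,204.3),.14); b=u((280.75,140),.085); print("mouth",m,"axis yaw",yaw(b-m),tri((B,(280.5,204.3)),(T,(149.5,170.5)),(S,(358.3,302.5))))
f=(fl+fr)/2; print("front mid->mouth yaw",yaw(f-m),np.linalg.norm((f-m)[:2]))
E
```

```text
[0.4151 0.0527 0.05  ] [ 0.4492 -0.0628  0.065 ] [ 0.4764 -0.1556  0.061 ] yaw 106.41401623302093 L 0.12051432267144742 0.21723928644386983
(array([0.4143, 0.051 , 0.051 ]), [1.4, 2.0, 1.0])
front [0.5857 0.2975 0.11  ] [0.7132 0.2817 0.11  ] 82.92235642595813 0.12852486360752222 sides 82.35537232301114 83.36880164502016
mouth [0.6403 0.2187 0.14  ] axis yaw 83.31529696062046 (array([0.6382, 0.2208, 0.142 ]), [2.6, 1.5, 2.5])
front mid->mouth yaw 82.64526541375379 0.07156294482182925
```

```bash
sed -i '/^MOUTH=/c MOUTH=np.array([.6392,.2195,.14]); UY=82.9; COL=np.array([.4488,-.064,.05]); GY=106.4; LENS=np.array([.6643,-.3033,.17]); GX=-.035' h.py
python3 - <<'E'
from h import *
G=gaugeR(GY); p=gp(COL,G,GX); e=toolE(G,20,1); back=-Ro.from_euler("xyz",e,degrees=True).apply([0,0,1])
ctrl.reach(p+[0,0,.15],e); ctrl.move_linear(p+[0,0,.002],e,velocity=.12); ctrl.wait(.2)
st=ctrl.get_state(); print(st["tcp_pos"]-p,st["contact_force"])
ctrl.grip(.01,60); ctrl.wait(.2); st=ctrl.get_state(); print(st["gripper_width"],st["grasp_force"],st["contact_force"],st["moment"])
ctrl.move_linear(p+[0,0,.15],e,velocity=.1)
G=gaugeR(UY,40); e=toolE(G,20,1); q=gp(MOUTH,G,GX-.145)
ctrl.reach(q-G.apply([.02,0,0]),e); ctrl.move_linear(q,e,velocity=.05); ctrl.wait(.3)
st=ctrl.get_state(); print(st["t"],st["tcp_pos"]-q,st["gripper_width"]); c=shot("w3")
for n in("top","scene"): cv2.imwrite(f"pics/{n}3.png",ctrl.camera(n)[:,:,::-1])
t3,s3=cv2.imread("pics/top3.png"),cv2.imread("pics/scene3.png")
tip=gp(MOUTH,G,-.025)
for n in("wrist","top","scene"):
    k=c if n=="wrist" else cam(n); print(n,"pred tip",proj(k,tip),"mouth",proj(k,MOUTH))
w=cv2.imread("pics/w3.png"); w=w[0:280,140:420]
R=lambda im,x,y:cv2.resize(im[y:y+56,x:x+56],(280,280),interpolation=2)
cv2.imwrite("pics/c3.png",np.hstack([w,R(t3,130,145),R(s3,320,275)[:, :240]]))
E
```

```text
[ 0.0005 -0.0002  0.0026] [ 0.2329 -0.3623 -0.1703]
0.015150098355694008 58.528438210487366 [ 0.1027 -0.9582  1.259 ] [-0.1411 -0.0066  0.0269]
12.0083 [ 0.0001 -0.      0.0003] 0.014582845050943661
wrist pred tip [277.2239 -42.2517] mouth [277.1754 -91.8631]
top pred tip [155.8893 168.5672] mouth [149.8583 169.8605]
scene pred tip [350.7477 295.1049] mouth [356.542  302.9753]
```

View pics/c3.png

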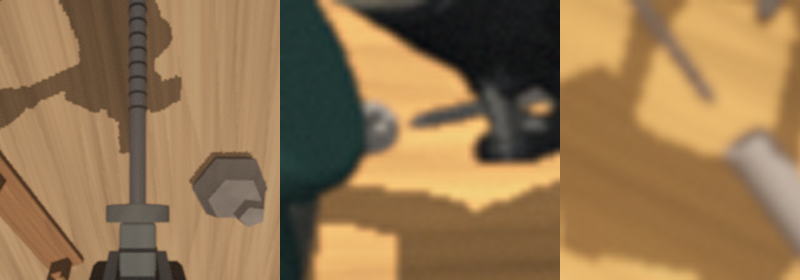

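The rod is held straight. In the top view the tip is at (156.4,169.6) and the mouth at (149.6,170.4). In the scene view they are at (350.4,295) and (357.2,304). The rod's line is within about 2 mm of the mouth, so I'll shift the target 1 mm in +x and insert in steps, watching the force.

```bash
sed -i 's/MOUTH=np.array(\[.6392/MOUTH=np.array([.6402/' h.py
cat >> h.py <<'E'
def insert(start,end,lim=10,off=np.zeros(3),step=.01,v=.04):
    """advance the collar from start to end (m out of the mouth); stop on axial/lateral force"""
    G=gaugeR(UY,40); e=toolE(G,20,1); f0=ctrl.get_state()["contact_force"]
    o=start
    while o>end+1e-6:
        o=max(end,o-step); ctrl.move_linear(gp(MOUTH,G,GX-o)+off,e,velocity=v)
        st=ctrl.get_state(); f=G.inv().apply(st["contact_force"]-f0)
        print(round(o,4),"F gauge axes",f,"lag mm",G.inv().apply(st["tcp_pos"]-gp(MOUTH,G,GX-o)-off)*1e3)
        if np.linalg.norm(f)>lim: break
    return o
E
python3 - <<'E'
from h import *
insert(.145,.06)
E
```

```text
0.135 F gauge axes [ 0.0056 -0.8778 -0.698 ] lag mm [ 0.5464  0.2218 -0.2875]
0.125 F gauge axes [ 0.1535 -0.6508 -0.2208] lag mm [ 0.3769  0.1863 -0.206 ]
0.115 F gauge axes [ 0.0145 -1.4126 -1.3908] lag mm [ 0.3416  0.1907 -0.2145]
0.105 F gauge axes [ 0.0406 -0.4856  0.3802] lag mm [ 0.3639  0.1717 -0.1865]
0.095 F gauge axes [ 0.1987 -0.3408  0.5695] lag mm [ 0.3759  0.1793 -0.1579]
0.085 F gauge axes [ 0.2765 -0.6242 -0.2322] lag mm [ 0.3625  0.1711 -0.1968]
0.075 F gauge axes [-0.3546 -0.638  -0.3253] lag mm [ 0.3366  0.1848 -0.1958]
0.065 F gauge axes [-0.263  -1.3999 -0.1007] lag mm [ 0.3305  0.1706 -0.2018]
0.06 F gauge axes [ 0.3402 -0.6074 -0.1425] lag mm [ 0.2582  0.123  -0.1202]
```

```bash
python3 - <<'E'
from h import *
shot("w4"); t=ctrl.camera("top")[:,:,::-1]; s=ctrl.camera("scene")[:,:,::-1]; w=cv2.imread("pics/w4.png")[0:260,200:360]
R=lambda im,x,y:cv2.resize(im[y:y+65,x:x+70],(280,260),interpolation=2)
cv2.imwrite("pics/c4.png",np.hstack([w,R(t,125,140),R(s,320,265)]))
E
```

```text
(no output)
```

View pics/c4.png

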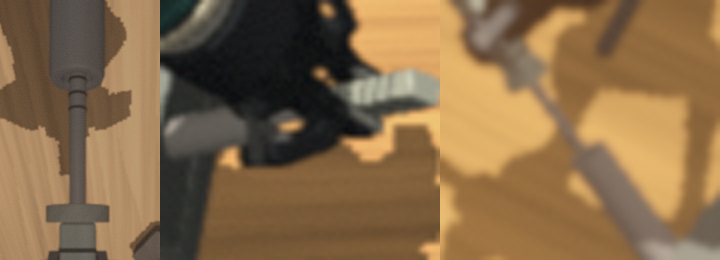

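The rod is inside the tube: in the wrist crop it enters the mouth at about (277,75), nearly centred. I'll go on until the collar stops.

```bash
python3 - <<'E'
from h import *
o=insert(.06,.01); o=insert(o,-.008,lim=8,step=.001,v=.02) if o<.011 else o
st=ctrl.get_state(); print(o,st["t"],st["contact_force"],st["gripper_width"]); shot("w5")
cv2.imwrite("pics/c5.png",cv2.imread("pics/w5.png")[0:280,140:420])
E
```

```text
0.05 F gauge axes [-1.0213  0.7772  0.0636] lag mm [ 0.459   0.2306 -0.2064]
0.04 F gauge axes [ 0.0306 -0.0638  1.3443] lag mm [ 0.3971  0.1945 -0.1902]
0.03 F gauge axes [-0.4282  0.0995  1.3039] lag mm [ 0.3535  0.1628 -0.1893]
0.02 F gauge axes [0.5027 0.0592 1.0351] lag mm [ 0.3502  0.1649 -0.1628]
0.01 F gauge axes [ 0.9223 -0.1221  1.1204] lag mm [ 0.3483  0.1707 -0.1635]
0.009 F gauge axes [-1.3918  0.5339 -0.2652] lag mm [-0.0887 -0.03    0.0291]
0.008 F gauge axes [-0.736   0.0004 -0.1851] lag mm [-0.007   0.0196 -0.0134]
0.007 F gauge axes [-0.2227 -0.0639 -0.064 ] lag mm [ 0.0391  0.0264 -0.0508]
0.006 F gauge axes [-1.011  -0.0831  0.7458] lag mm [ 0.1058  0.0417 -0.0343]
0.005 F gauge axes [-0.4482  0.5621 -1.562 ] lag mm [ 0.0757  0.0583 -0.0372]
0.004 F gauge axes [-0.2105  0.7613 -0.2597] lag mm [ 0.0677  0.0399 -0.0467]
0.003 F gauge axes [-0.4407  0.1282  0.0968] lag mm [ 0.0717  0.0533 -0.0333]
0.002 F gauge axes [-0.7835  1.0024 -0.3793] lag mm [ 0.0817  0.0354 -0.0205]
0.001 F gauge axes [-6.1635  1.404   0.1251] lag mm [-0.6947 -0.0486 -0.0133]
0.0 F gauge axes [-8.6583  1.0954  1.7841] lag mm [-1.6771 -0.0524  0.0295]
0.0 20.2833 [-1.6574 -4.5661  5.3267] 0.015082263008860477
```

View pics/c5.png

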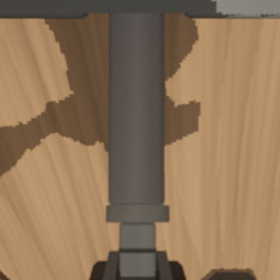

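The collar is seated flat on the rim, at about row 205 of the crop, with an axial force of 8.7 N. Next I'll draw the gauge out and carry it to the magnifier.

```bash
python3 - <<'E'
from h import *
G=gaugeR(UY,40); e=toolE(G,20,1)
ctrl.move_linear(gp(MOUTH,G,GX-.165),e,velocity=.07)
st=ctrl.get_state(); print(st["t"],st["contact_force"],st["gripper_width"])
Y=40
G=gaugeR(60); ctrl.reach([.46,.02,.22],toolE(G,20,1))
G=gaugeR(Y); e=toolE(G,20,1); q=gp(LENS,G,GX-.12)
ctrl.reach(gp(q,G,-.11),e); ctrl.move_linear(q,e,velocity=.08); ctrl.wait(.5)
st=ctrl.get_state(); print(st["t"],st["tcp_pos"]-q,st["ee_rot"]-e,st["gripper_width"],st["moment"])
c=shot("w6"); t=ctrl.camera("top")[:,:,::-1]; s=ctrl.camera("scene")[:,:,::-1]
for n in("wrist","top","scene"):
    k=c if n=="wrist" else cam(n); print(n,"pred tip",proj(k,LENS),"collar",proj(k,gp(LENS,G,-.12)),"lens",proj(k,LENS+[0,0,.07]))
w=cv2.resize(cv2.imread("pics/w6.png"),(400,300)); R=lambda im,x,y:cv2.resize(im[y:y+75,x:x+100],(400,300),interpolation=2)
cv2.imwrite("pics/c6.png",np.vstack([np.hstack([w,R(t,320,100)]),np.hstack([R(s,130,160),w*0])]))
E
```

```text
22.8417 [-0.3689  0.8745 -1.1082] 0.014834582758763579
27.4 [-0.0001 -0.0001  0.    ] [-359.9999    0.0011   -0.0045] 0.015198903262652975 [-0.1891  0.1892  0.0019]
wrist pred tip [276.2852 -40.7516] collar [276.4199 208.4357] lens [ 275.6368 -275.398 ]
top pred tip [366.2673 152.5914] collar [401.6165 189.1765] lens [372.4869 141.5104]
scene pred tip [188.0123 219.1262] collar [188.6418 190.5944] lens [184.2294 201.2973]
```

View pics/c6.png

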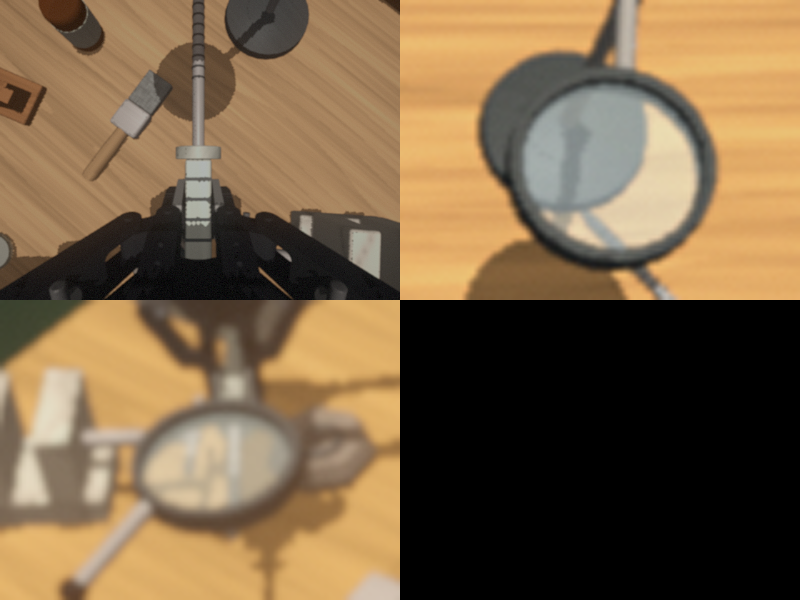

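The tip shows through the lens at about (365.8,152) in the top view, against a predicted (366.3,152.6). In the scene view it is at about (188,219), as predicted. So the gauge is level and its tip is under the middle of the lens.

```bash
python3 - <<'E'
from workcell import ctrl
ctrl.wait(.5); print(abs(ctrl.get_state()["dq"]).max()); print(ctrl.sign_off())
E
```

```text
0.10362513331221063
the job is handed in; nothing more can be done
None
```

The job is handed in: the gauge went down the dip tube until its collar stopped on the rim, came right out again, and is now held still and level with its tip under the middle of the lens, at about 28 of the 54 s allowed.

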